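# Stand the washed blue jar lid in the drying rack

### The arm

A 6-joint arm with a two-finger parallel gripper is mounted at the origin on the work surface. World frame = base frame: x ahead of the robot, y to its left, z up, the work surface at z = 0. Lengths are in mm, angles in degrees, forces in N, time in s.
With the tool pointing down it reaches from about 300 to 875 mm from the base axis. Payload 4.2 kg.
Tool frame: the origin (TCP) lies at the very end of the fingers, on their centre line; the grasp point (between the pads) lies 19 mm behind it; x points along the fingers, y is the direction in which the jaws open and shut, and the axes are right-handed (so a half turn about x gives the same grasp; the last joint's range is limited). The gripper opens to 85 mm and grips with 20 to 120 N. Pads are 22 mm wide; open, the fingers measure 114 mm over their backs; the gripper's body (76 mm by 85 mm) begins 54 mm behind the grasp point. The pads swing forward as they close: fully open they stand 13 mm farther back than shut.
Start: joints at [-71.104, 18.312, 89.639, -0, 72.044, -1.146], TCP at [197.062, -540.193, 231.338] pointing down, gripper open.
Joint ranges: [-177.97, 177.97], [-48.28, 115.42], [12.27, 149.76], [-77.06, 257.06], [2.81, 150.46], [-146.56, 146.56]. Speed limits (degrees/s): [147.25, 147.25, 180, 180, 180, 180].

### API

Orientations are given as a 3x3 rotation matrix whose columns are the frame's x, y, z axes.
In Python, from plant import telemetry, viewer, env gives the robot as it stands.
- The arm moves only by the tool apply_moves, never from a script. Its argument "motion" is a list of rows, each a list of 2 entries, a list of its own where there are three numbers: the shift along the tool's x, y, z in units of 25 mm (1.0 is 25 mm), then the turn, a rotation vector about the tool's x, y, z in units of 5 degrees (1.0 is 5 degrees). In form: [[[dx, dy, dz], [ax, ay, az]], ...]. A call has 1 to 10 rows; each row is the pose to reach, as a shift and turn from the pose measured when the call began, along the tool's axes at that moment; what a row does not reach only later rows make up. A row lasts 1/12 s, in which the tool goes at most 41.7 mm and 7.16 degrees, less where a joint would pass 70% of its speed; a pose out of reach is approached as far as the arm can. A call with a gripper value outside its range is refused whole. "gripper" is the opening, from 0 (shut) to 1 (fully open), set as the call begins (left out, the last holds). The fingers move at their own pace and stop on an object; the grip force is fixed at half the most. Time passes only in rows, so rows that repeat a pose let the fingers close. It gives the time, the measured TCP pose, the force and the opening at its end, in the units of the state.
- telemetry.get_state(): the state, without advancing time (a new reading comes with each control period).
- viewer.read_camera(name): name is "scene" or "top" or "wrist"; returns a dict with "frame" (420x560x3 uint8, red, green, blue), "intrinsics" (3x3 intrinsics, pixels), "rvec" (rotation vector, rad) and "tvec" (3), from world to camera coordinates, as OpenCV has them. Camera axes: x right, y down, z forward; pixel columns grow to the right and rows downward; lengths in mm; the calibration is good to about 2 mm. A picture is of the moment at which its call begins. There is no depth.
- env.sign_off(): hands the job in, once; it reports no verdict.
The state is a dict: "clock": time; "joint_positions": joint angles; "qvel": joint speeds; "tau": joint torques, N m; "tool_pos": TCP position; "tool_rot": TCP orientation; "force": force on the tool from outside, world axes, zero at the start; "ft_torque": the same for the moment, N m; "finger_gap": opening from 0.0 (shut) to 1.0 (fully open).
Only numpy, scipy, OpenCV 4.12 (cv2) and the standard library are available. Lean on these libraries where they do the work, as an engineer would, in place of code of your own. Each camera call takes 0.05 s, during which the arm holds its last target.

### The job

The swab-jar lids have been washed. Take the blue lid from its leaning stand and stand it upright in the drying rack, resting on the rack's rails between the tines of the bay with the blue marker strip, then let go of it. Leave the yellow lid on its stand and the white lid in its bay of the rack.

Things in the scene. Friction and masses are not known exactly. Their poses are not given: they have to be found in the camera images.
- blue_lid_c (a point): Centre of the blue disc lid, 120 mm across, 10 mm thick, 0.1-0.2 kg; x = disc axis out of the knob face (knob 28 mm wide, 14 mm proud), z = to the top rim. Starts on edge in a loose-fitting wire stand, centre 86 mm up, leaning 20 deg from upright, top towards the robot, knob away. Lifts straight out; stand wires end 16 mm above the centre, so the top rim is free to pinch across its thickness.
- blue_bay (a point): Where the seated blue lid's centre belongs, 76 mm above the table in the blue-strip bay; x across the bay (= seated lid's axis, knob either way), y along it, z up. Fixed rack, 3 bays 70 mm apart in x. Tines at y = +-35 mm: 18 mm clear gap, flaring to 40 mm, tips 99 mm above the table (37 mm of lid stays above). Two rails 70 mm apart carry the lid and centre it in y; it never touches the table.
- yellow_lid_c (a point): Centre of the yellow lid: same shape, axes, lean and kind of stand (grey foot, steel wires) as the blue one, beside it; either may be the left one. Leave it alone.
- white_lid_c (a point): Centre of the white lid: same shape and axes, standing upright in one of the rack's three bays (which one varies; the bay with the yellow strip is empty). Leave it alone.
Not all that is in view belongs to the job. What is meant by the part that bears blue_lid_c is not green or orange, and is the larger of those in its own colour.

How it is judged:
By the outcome, as a careful person would: the job done as asked, in the order asked, and still so for the second after the job is handed in, with the robot touching nothing.
It also fails if it takes over 32 s, if anything falls off the work surface, if the arm or the gripper's body presses on something with over 40 N, if the wrist force passes 120 N, or if a joint passes its speed limit or range.

## Working session

There is one attempt and no reset: what is moved stays moved. The work goes in short steps, Python scripts to look and compute and a tool call to move; the robot and the scene stay as the last step left them, time stands still between calls to the robot, and variables do not carry over. Pictures are saved under pics/ and viewed, and the job is handed in when it is done.

Besides the shell and the picture viewer there is one more tool, called after ">>>" as name(argument=value, ...) on one line, values as JSON. apply_moves: Moves the arm, as the interface text tells. Its arguments: {"type":"object","properties":{"motion":{"type":"array","items":{"type":"array"}},"gripper":{"type":"number"}},"required":["motion"]}

```bash
mkdir -p pics; ls
cat > h.py <<'E'
import numpy as np, cv2
from plant import telemetry, viewer, env
def cam(name,save=None):
    c=viewer.read_camera(name)
    if save: cv2.imwrite('pics/'+save+'.png',c['frame'][:,:,::-1])
    np.savez('/tmp/%s.npz'%(save or name),**{k:np.array(v) for k,v in c.items()})
    return c
def ray(c,uv):
    R=cv2.Rodrigues(np.array(c['rvec'],float))[0];K=np.array(c['intrinsics'],float)
    t=np.array(c['tvec'],float).ravel()
    d=R.T@np.linalg.inv(K)@np.array([uv[0],uv[1],1.0]);return -R.T@t,d/np.linalg.norm(d)
def onz(c,uv,z):
    o,d=ray(c,uv);return o+d*(z-o[2])/d[2]
def tri(c1,p1,c2,p2):
    o1,d1=ray(c1,p1);o2,d2=ray(c2,p2)
    s=np.linalg.lstsq(np.stack([d1,-d2],1),o2-o1,rcond=None)[0]
    a=o1+s[0]*d1;b=o2+s[1]*d2
    return (a+b)/2,np.linalg.norm(a-b)
def proj(c,P):
    K=np.array(c['intrinsics'],float)
    return cv2.projectPoints(np.array(P,float).reshape(-1,3),np.array(c['rvec'],float),np.array(c['tvec'],float),K,None)[0].reshape(-1,2)
E
python3 - <<'E'
from h import *
for n in ['scene','top','wrist']:
    c=cam(n,n+'0'); o,d=ray(c,(280,210)); print(n,o.round(),d.round(2))
s=telemetry.get_state();print(s['clock'],s['tool_pos'],s['tool_rot'],s['finger_gap'],s['force'])
E
```

```text
pics
scene [854. 299. 976.] [-0.38 -0.31 -0.87]
top [ 382.  -38. 1096.] [ 0.09  0.01 -1.  ]
wrist [ 274. -512.  373.] [-0.3  -0.12 -0.95]
0.15 [ 196.94154168 -539.83776624  230.69921617] [[-4.11654191e-04  3.42701346e-01 -9.39444313e-01]
 [ 1.22942395e-03 -9.39443509e-01 -3.42701592e-01]
 [-9.99999160e-01 -1.29604989e-03 -3.45993863e-05]] 1.0008712642119344 [-0.21496953  0.04373155 -0.797529  ]
```

View pics/scene0.png

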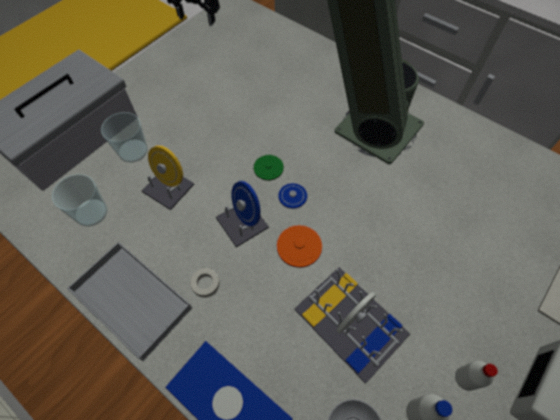

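View pics/top0.png

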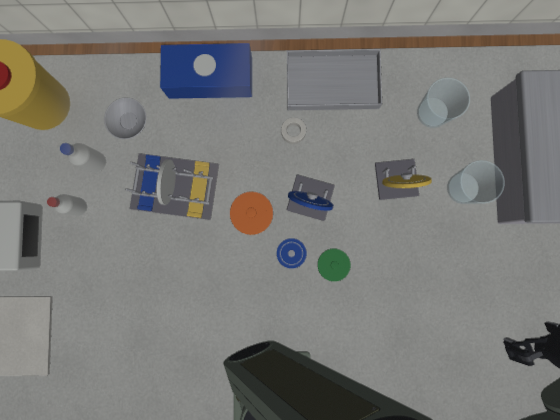

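View pics/wrist0.png

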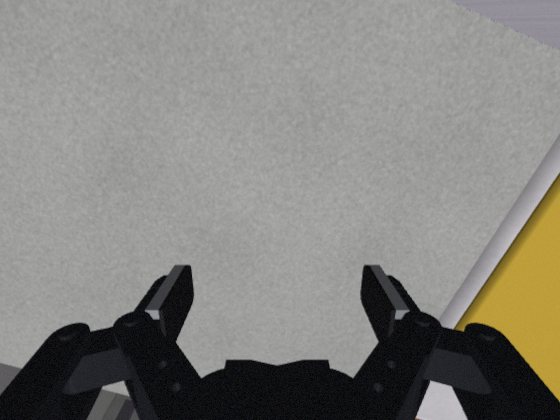

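Run:
```python
import cv2
a=cv2.imread('pics/scene0.png');b=cv2.imread('pics/top0.png')
cv2.imwrite('pics/c1.png',cv2.resize(b[140:230,120:340],None,fx=3.6,fy=3.6,interpolation=2))
cv2.imwrite('pics/c2.png',cv2.resize(a[165:255,205:325],None,fx=6,fy=6,interpolation=2))
cv2.imwrite('pics/c3.png',cv2.resize(a[255:385,285:425],None,fx=4.5,fy=4.5,interpolation=2))
```

```text
(no output)
```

View pics/c1.png

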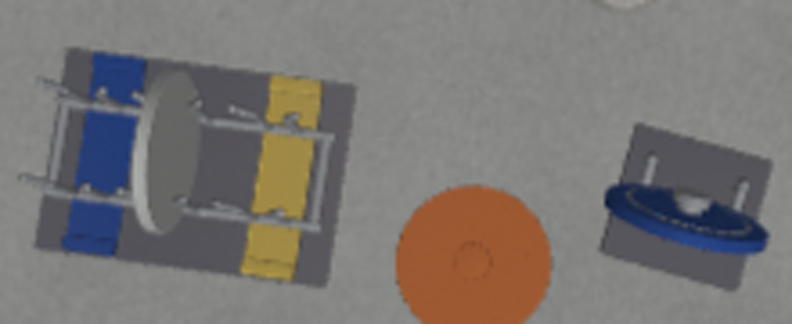

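View pics/c2.png

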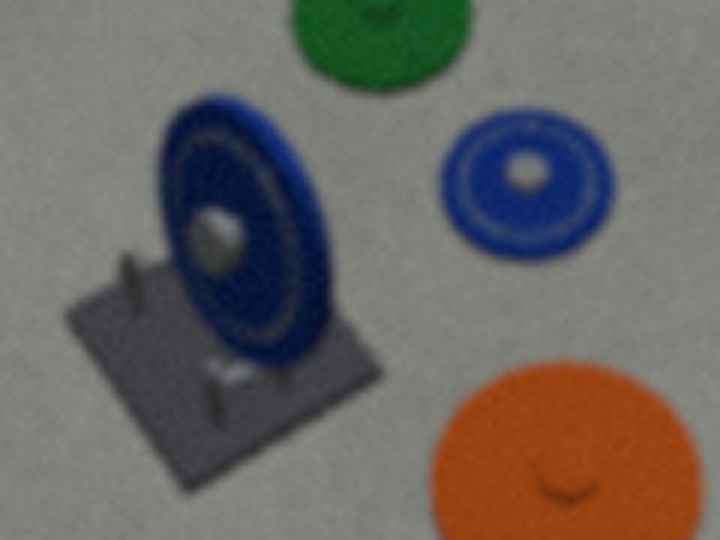

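View pics/c3.png

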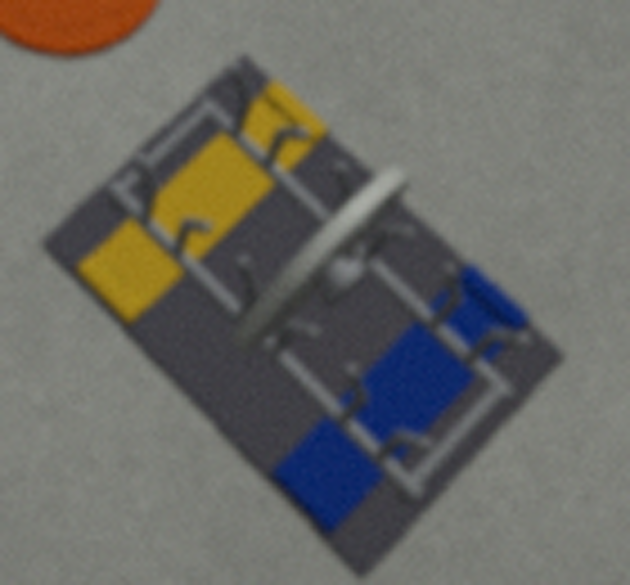

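```bash
cat > m.py <<'E'
from h import *
def load(n): return dict(np.load('/tmp/%s.npz'%n))
def bluemask(f):
    h=cv2.cvtColor(f,cv2.COLOR_RGB2HSV); return ((h[...,0]>105)&(h[...,0]<130)&(h[...,1]>130)&(h[...,2]>40)).astype(np.uint8)
def ylmask(f):
    h=cv2.cvtColor(f,cv2.COLOR_RGB2HSV); return ((h[...,0]>18)&(h[...,0]<32)&(h[...,1]>130)&(h[...,2]>60)).astype(np.uint8)
def comps(m,amin=60):
    n,l,s,c=cv2.connectedComponentsWithStats(m); return [(s[i],c[i],(l==i)) for i in range(1,n) if s[i][4]>amin]
E
python3 - <<'E'
from m import *
for n in ['top0','scene0']:
    c=load(n)
    print(n,c['intrinsics'][0,0])
    for nm,f in (('blue',bluemask),('yel',ylmask)):
        for s,ce,m in comps(f(c['frame']),30):
            cnt=max(cv2.findContours(m.astype(np.uint8),0,cv2.CHAIN_APPROX_NONE)[0],key=len)
            hull=cv2.convexHull(cnt)
            print(nm,s,ce.round(1),cv2.fitEllipse(hull) if len(hull)>5 else '',cv2.minAreaRect(cnt))
E
```

```text
top0 395.5858000824486
blue [ 160   44   77   54 3228] [194.7  70. ] ((195.6860809326172, 66.31775665283203), (68.8379898071289, 85.25711822509766), 74.19575500488281) ((198.0, 70.5), (53.0, 76.0), 90.0)
blue [145 155  15  14 149] [152.3 160.8] ((151.8453826904297, 161.28524780273438), (15.22617244720459, 16.119813919067383), 103.51801300048828) ((152.17694091796875, 161.5846405029297), (13.891889572143555, 12.279438018798828), 7.125016689300537)
blue [141 171  17  23 281] [148.8 181.7] ((148.68182373046875, 181.6219940185547), (16.99336814880371, 25.758291244506836), 13.57203483581543) ((148.84393310546875, 182.0144500732422), (13.68514633178711, 21.364036560058594), 8.746162414550781)
blue [288 192  45  19 367] [309.5 201.2] ((310.1683349609375, 200.75790405273438), (12.914408683776855, 46.66830825805664), 106.03622436523438) ((309.7735900878906, 200.79244995117188), (45.05426025390625, 12.362449645996094), 15.945395469665527)
blue [138 196  16  15 188] [145.4 203. ] ((145.57765197753906, 202.964111328125), (15.92437744140625, 17.199596405029297), 27.975496292114258) ((145.37692260
[... 3360 characters left out ...]
43.82131576538086, 26.625612258911133), 56.3099365234375)
yel [339 274  18  19 179] [347.2 282.2] ((347.5209655761719, 282.9740905761719), (14.67746353149414, 19.903491973876953), 139.23989868164062) ((347.2500305175781, 282.2500305175781), (16.26345443725586, 12.727920532226562), 45.0)
yel [318 285  28  27 397] [331.4 297.7] ((331.6850891113281, 297.98455810546875), (19.411624908447266, 35.0601692199707), 46.80181121826172) ((331.0, 298.0), (16.970561981201172, 24.041629791259766), 45.0)
yel [302 304  24  23 299] [313.4 314.8] ((312.9938659667969, 315.36883544921875), (19.726987838745117, 25.23977279663086), 47.70532989501953) ((313.5, 314.5), (16.970561981201172, 16.970561981201172), 45.0)
```

Run:
```python
from m import *
t=load('top0');s=load('scene0')
print('lid',tri(t,(310.17,200.76),s,(245.56,203.22)))
print('yel',tri(t,(406.45,181.3),s,(165.14,165.4)))
# strip centre pieces
for a,b in (((152.2,161.3),(391,324)),((148.8,181.8),(375.8,340.5)),((145.4,203),(357.4,360)),((201,167.6),(347.2,282.3)),((198,188.5),(331.2,297.8)),((194.6,209.7),(313.4,314.7))):
    print('strip',tri(t,a,s,b))
# lid major axis ends top: heading
for n,c in (('t',t),):
  for p in ((310.17,200.76),):
    a=np.radians(15.95); d=np.array([np.cos(a),np.sin(a)])
    P=[onz(c,np.array(p)+q*22.5*d,86) for q in(-1,1)];print(P,np.degrees(np.arctan2(*(P[0]-P[1])[[0,1]])),np.linalg.norm(P[0]-P[1]))
# crops coordinates of plate corners (c1: /3.6 +120,140)
cc=np.array([[68,47],[356,85],[328,288],[36,250]])/3.6+[120,140]-0.4
for p in cc: print('rackcorner',onz(t,p,5).round(1))
cc=np.array([[638,123],[772,158],[738,291],[600,252]])/3.6+[120,140]-0.4
for p in cc: print('foot',onz(t,p,5).round(1))
```

```text
lid (array([ 499.76288179, -105.73384742,   83.75635581]), np.float64(1.0079448916721803))
yel (array([ 547.0174127 , -353.17212143,   85.1902423 ]), np.float64(1.1839182071581964))
strip (array([577.41364007, 310.04895064, 163.20388947]), np.float64(66.73316836237039))
strip (array([563.93105398, 337.64842218,  19.3625187 ]), np.float64(4.18767685059842))
strip (array([ 553.49479168,  368.10378994, -147.07954413]), np.float64(88.69095510457991))
strip (array([558.90240661, 192.41199006, 159.47881047]), np.float64(69.41786355781986))
strip (array([544.39455479, 200.42805271,  16.2671692 ]), np.float64(2.2914197558135943))
strip (array([ 531.80610267,  208.37465813, -133.80287258]), np.float64(92.24883643480472))
[array([515.84810039, -49.88471333,  86.        ]), array([ 482.6225404 , -160.20953932,   86.        ])] 16.760264547785358 115.21937799998304
rackcorner [651.  371.6   5. ]
rackcorner [617.6 144.7   5. ]
rackcorner [459.2 165.9   5. ]
rackcorner [491.2 393.4   5. ]
foot [584.8 -74.6   5. ]
foot [ 556.1 -177.6    5. ]
foot [ 453.5 -149.4    5. ]
foot [484.7 -44.    5. ]
```

```bash
cat >> m.py <<'E'
from scipy.spatial.transform import Rotation as Ro
def lidframe(hd,lean):
    a=np.radians(hd);l=np.radians(lean);u=np.array([np.cos(a),np.sin(a),0]);k=np.array([0,0,1.])
    return np.cos(l)*u+np.sin(l)*k, -np.sin(l)*u+np.cos(l)*k   # x,z
def toolR(lx,lz): x=-lz;y=lx; return np.stack([x,y,np.cross(x,y)],1)
def delta(p,R):
    s=telemetry.get_state();P=np.array(s['tool_pos']);Q=np.array(s['tool_rot'])
    d=Q.T@(np.array(p)-P)/25; r=Ro.from_matrix(Q.T@R).as_rotvec(degrees=True)/5
    print('clock',s['clock'],'shift',d.round(2).tolist(),'turn',r.round(2).tolist(),'dist',np.linalg.norm(d)*25,'ang',np.linalg.norm(r)*5,'q',np.round(s['joint_positions'],1),'gap',round(s['finger_gap'],3),'F',np.round(s['force'],1))
E
python3 - <<'E'
from m import *
lx,lz=lidframe(-16,20);c=np.array([500,-106,86.])
delta(c+150*lz,toolR(lx,lz)); print(c+150*lz)
E
```

```text
clock 0.15 shift [0.17, -13.36, -15.68] turn [-10.68, 1.88, 3.71] dist 514.8635273539899 ang 57.30759824795782 q [-71.1  18.3  89.7   0.   72.   -1.1] gap 1.001 F [-0.2  0.  -0.8]
[450.68437055 -91.85897081 226.95389312]
```

Possible confusions in the top view:
- Leaning blue lid at (310,200)
- Small flat blue lid at (291,253)
- Blue box at (195,70)
- Blue bottle cap at (67,150)
- Orange lid at (251,213) and green lid at (334,265), both excluded by colour

I choose the leaning lid at (310,200). It is the larger blue lid and sits in its stand, and the close crop confirmed this. The white lid is in the middle bay, and the blue bay is at the left of the rack.

>>> apply_moves(motion=[[[0,-1.0,-1.2],[-0.8,0.15,0.3]],[[0,-2.0,-2.4],[-1.6,0.3,0.6]],[[0.05,-3.0,-3.6],[-2.4,0.45,0.85]],[[0.05,-4.0,-4.7],[-3.2,0.6,1.1]],[[0.05,-5.0,-5.9],[-4.0,0.7,1.4]],[[0.1,-6.0,-7.1],[-4.8,0.85,1.7]],[[0.1,-7.0,-8.2],[-5.6,1.0,1.95]],[[0.1,-8.0,-9.4],[-6.4,1.1,2.2]],[[0.1,-9.0,-10.6],[-7.2,1.25,2.5]],[[0.1,-10.0,-11.8],[-8.0,1.4,2.8]]], gripper=1.0)

```text
clock: 0.98
tool_pos: [388.7, -202.1, 228.6]
tool_rot: [[0.244, 0.837, -0.489], [-0.103, -0.479, -0.871], [-0.964, 0.263, -0.031]]
force: [1.2, -0.1, -0.4]
finger_gap: 1.002
```

Run:
```python
from m import *
lx,lz=lidframe(-16,20);c=np.array([500,-106,86.])
delta(c+150*lz,toolR(lx,lz)); print(c+150*lz)
```

```text
clock 0.9833 shift [0.21, -0.06, -5.05] turn [-2.64, 0.48, 0.9] dist 126.48404851967408 ang 14.168513139809152 q [-30.4  -1.4 116.    2.6  50.2  -2.2] gap 1.002 F [ 1.2 -0.1 -0.4]
[450.68437055 -91.85897081 226.95389312]
```

>>> apply_moves(motion=[[[0.05,0,-1.2],[-0.7,0.1,0.2]],[[0.1,0,-2.5],[-1.4,0.25,0.45]],[[0.15,0,-3.8],[-2.0,0.35,0.7]],[[0.2,-0.05,-4.6],[-2.6,0.5,0.9]],[[0.2,-0.05,-5.05],[-2.6,0.5,0.9]],[[0.2,-0.05,-5.05],[-2.65,0.5,0.9]],[[0.2,-0.05,-5.05],[-2.65,0.5,0.9]]])

```text
clock: 1.57
tool_pos: [450.5, -91.6, 227.1]
tool_rot: [[0.329, 0.904, -0.273], [-0.092, -0.257, -0.962], [-0.94, 0.342, -0.001]]
force: [-0.2, -0.5, -0.6]
finger_gap: 1.0
```

Run:
```python
from m import *
lx,lz=lidframe(-16,20);c=np.array([500,-106,86.])
delta(c+150*lz,toolR(lx,lz)); print(c+150*lz)
w=cam('wrist','wrist1'); cam('top','top1');cam('scene','scene1')
```

```text
clock 1.5667 shift [0.01, 0.01, 0.01] turn [0.03, -0.03, 0.0] dist 0.3196769984061119 ang 0.18550976409121667 q [-12.1  -1.2 117.2  -1.7  44.    4.8] gap 1.0 F [-0.2 -0.5 -0.6]
[450.68437055 -91.85897081 226.95389312]
```

View pics/wrist1.png

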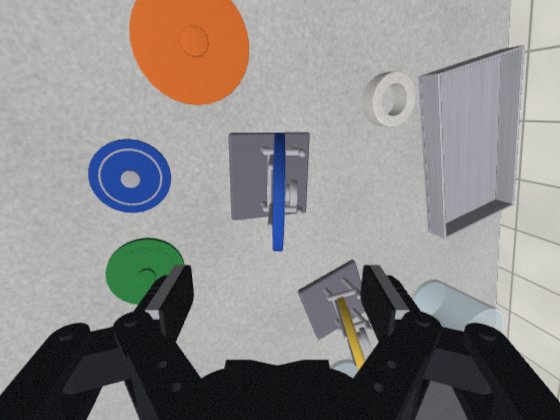

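Run:
```python
from m import *
w=load('wrist1')
m=bluemask(w['frame'])
for s,ce,k in comps(m,100): 
    print(s,ce.round(1),cv2.minAreaRect(np.argwhere(k)[:,::-1].astype(np.float32)))
    if 250<ce[0]<310:
        for r in range(s[1]+5,s[1]+s[3]-3,12):
            xs=np.where(k[r])[0];print(r,xs.min(),xs.max(),end=' ; ')
        print()
lx,lz=lidframe(-16,20);ly=np.cross(lz,lx)
for c in (np.array([500,-106,86.]),):
  for name in('wrist1','top0','scene0'):
    th=np.linspace(0,2*np.pi,72)
    P=np.concatenate([[c+o*lx+60*(np.cos(t)*lz+np.sin(t)*ly) for t in th] for o in (-5,5)])
    q=proj(load(name),P).astype(np.float32)
    print(name,q.min(0),q.max(0),cv2.minAreaRect(q), cv2.fitEllipse(cv2.convexHull(q)))
    print('top rim',proj(load(name),[c+60*lz-5*lx,c+60*lz+5*lx]))
    print('sides',proj(load(name),[c+60*ly,c-60*ly]))
```

```text
[ 273  133   12  118 1307] [278.4 190.9] ((278.5, 191.5), (117.0, 11.0), 90.0)
138 275 284 ; 150 274 284 ; 162 273 284 ; 174 273 284 ; 186 273 284 ; 198 273 283 ; 210 273 283 ; 222 273 283 ; 234 273 283 ; 246 273 282 ; 
[  89  139   82   73 1772] [128.4 174.1] ((129.5, 175.0), (72.0, 81.0), 90.0)
[ 101  151   59   52 2135] [130.  176.4] ((130.0, 176.5), (51.0, 58.0), 90.0)
wrist1 [270.89655 132.70822] [283.03    251.65076] ((276.95404052734375, 192.18226623535156), (12.10079574584961, 118.91510772705078), 0.18583600223064423) ((276.9227294921875, 190.84718322753906), (12.22923755645752, 230.2657928466797), 0.17242564260959625)
top rim [[270.91356917 211.95483093]
 [282.86460762 211.99014493]]
sides [[277.04341748 132.84050056]
 [276.64572415 245.69510599]]
top0 [287.35834 190.9653 ] [333.70148 210.64697] ((310.4849853515625, 200.8455352783203), (47.00044631958008, 14.033963203430176), 15.835710525512695) ((310.49749755859375, 200.82667541503906), (14.241469383239746, 50.8223991394043), 105.56446838378906)
top rim [[309.25143732 207.78945431]
 [310.35200855 203.9191607 ]]
sides [[287.92625377 194.31805083]
 [333.15437889 206.60138594]]
scene0 [230.80461 179.53607] [261.3563  225.66699] ((246.09461975097656, 202.53302001953125), (47.19596862792969, 26.985902786254883), 70.42932891845703) ((246.07728576660156, 202.53810119628906), (27.20728302001953, 48.49953079223633), 160.10476684570312)
top rim [[252.44701203 186.3038571 ]
 [249.13380098 187.40390976]]
sides [[258.54788104 219.67745773]
 [233.14958    186.69190498]]
```

Wrist view: the blue lid is edge-on between the fingers at about x=278, rows 133–250. The outline predicted from the measured pose agrees to about 1.5 px, so I correct tool y by 1.3 mm and descend.

>>> apply_moves(motion=[[[0.8,0.05,0],[0,0,0]],[[1.8,0.05,0],[0,0,0]],[[2.8,0.05,0],[0,0,0]],[[3.6,0.05,0],[0,0,0]],[[4.2,0.05,0],[0,0,0]],[[4.6,0.05,0],[0,0,0]],[[4.8,0.05,0],[0,0,0]],[[4.8,0.05,0],[0,0,0]],[[4.8,0.05,0],[0,0,0]]])

```text
clock: 2.47
tool_pos: [490.9, -104.8, 115.1]
tool_rot: [[0.329, 0.903, -0.277], [-0.093, -0.261, -0.961], [-0.94, 0.342, -0.002]]
force: [-0.4, -0.5, 0.1]
finger_gap: 1.001
```

Run:
```python
from m import *
lx,lz=lidframe(-16,20);c=np.array([500,-106,86.])+1.3*lx
delta(c+30*lz,toolR(lx,lz))
cam('wrist','wrist2');cam('scene','scene2')
a=cv2.imread('pics/scene2.png');b=cv2.imread('pics/wrist2.png')
cv2.imwrite('pics/w2.png',np.hstack([b[:,100:450],cv2.resize(a[130:270,180:330],(450,420),interpolation=2)]))
```

```text
clock 2.4667 shift [0.02, -0.0, -0.05] turn [-0.02, -0.01, -0.0] dist 1.4133036959257497 ang 0.11498434215371751 q [-12.7  10.8 123.2  -2.4  26.1   5.4] gap 1.001 F [-0.4 -0.5  0.1]
```

View pics/w2.png

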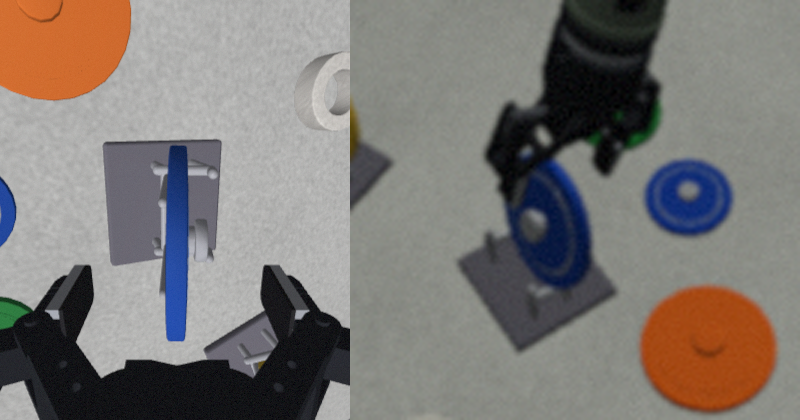

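The lid sits centred between the jaws at x≈177 of the crop, with the finger tips at 93 and 262. I close the gripper.

>>> apply_moves(motion=[[[0,0,0],[0,0,0]],[[0,0,0],[0,0,0]],[[0,0,0],[0,0,0]],[[0,0,0],[0,0,0]],[[0,0,0],[0,0,0]],[[0,0,0],[0,0,0]],[[0,0,0],[0,0,0]],[[0,0,0],[0,0,0]],[[0,0,0],[0,0,0]],[[0,0,0],[0,0,0]]], gripper=0.0)

```text
clock: 3.4
tool_pos: [491.2, -104.5, 115.8]
tool_rot: [[0.331, 0.902, -0.276], [-0.093, -0.26, -0.961], [-0.939, 0.343, -0.002]]
force: [-1.2, 0.7, 3.3]
finger_gap: 0.107
```

Run:
```python
from m import *
lx,lz=lidframe(-16,20);c=np.array([500,-106,86.])+1.3*lx
delta(c+30*lz,toolR(lx,lz))
cam('wrist','wrist3')
```

```text
clock 3.4 shift [0.04, -0.02, -0.04] turn [-0.01, -0.02, -0.02] dist 1.5853137248608336 ang 0.13874908852650228 q [-12.6  10.7 123.2  -2.4  26.1   5.4] gap 0.107 F [-1.2  0.7  3.3]
```

View pics/wrist3.png

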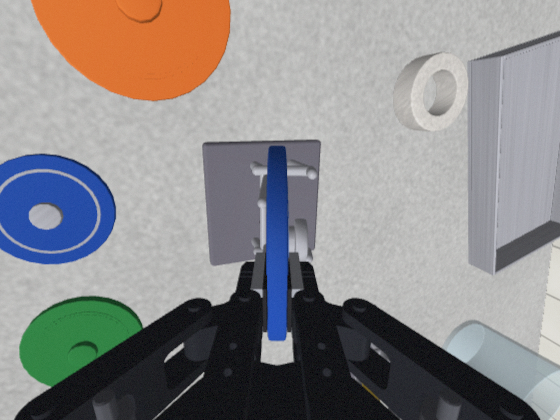

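The lid is held: gap 0.107, about 9–10 mm, and centred in the pads. I lift straight out along the lid plane.

>>> apply_moves(motion=[[[-0.3,0,0],[0,0,0]],[[-0.8,0,0],[0,0,0]],[[-1.5,0,0],[0,0,0]],[[-2.3,0,0],[0,0,0]],[[-3.1,0,0],[0,0,0]],[[-4.0,0,0],[0,0,0]],[[-5.0,0,0],[0,0,0]],[[-5.8,0,0],[0,0,0]],[[-6.2,0,0],[0,0,0]],[[-6.2,0,0],[0,0,0]]])

```text
clock: 4.28
tool_pos: [440.1, -90.1, 264.0]
tool_rot: [[0.335, 0.901, -0.276], [-0.094, -0.26, -0.961], [-0.938, 0.348, -0.002]]
force: [1.1, 0.0, -2.2]
finger_gap: 0.106
```

Run:
```python
from m import *
B=np.array([565,338,76.]); lx,lz=lidframe(81.6,0)
cam('top','top4');c=cam('scene','scene4'); cam('wrist','wrist4')
R=toolR(lx,lz)
# midpoint: over
delta([500,60,290],toolR(*lidframe(20,0)));delta(B+[0,0,200],R)
a=c['frame'][:,:,::-1];b=cv2.imread('pics/wrist4.png')
cv2.imwrite('pics/w4.png',np.hstack([cv2.resize(b,(400,300)),cv2.resize(a,(400,300))]))
```

```text
clock 4.4333 shift [-0.87, 1.04, -6.44] turn [-7.14, 1.24, -3.87] dist 164.44955587734748 ang 41.05036110133483 q [-12.2  -4.  114.7  -1.6  49.4   4.7] gap 0.106 F [-0.6  0.2 -2.6]
clock 4.4333 shift [-0.52, 0.3, -17.84] turn [-19.31, 3.39, -2.99] dist 446.28907522531273 ang 99.15835394295145 q [-12.2  -4.  114.7  -1.6  49.4   4.7] gap 0.106 F [-0.6  0.2 -2.6]
```

View pics/w4.png

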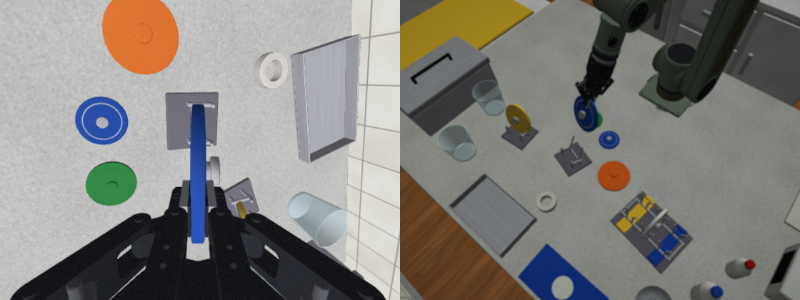

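The lid is out of the stand and the yellow and white lids are undisturbed. Next is the transit to above the bay.

>>> apply_moves(motion=[[[-0.02,0,-0.7],[-0.8,0.14,-0.12]],[[-0.05,0.03,-1.8],[-1.95,0.34,-0.3]],[[-0.1,0.05,-2.9],[-3.15,0.55,-0.5]],[[-0.1,0.07,-4.0],[-4.35,0.76,-0.67]],[[-0.15,0.1,-5.1],[-5.55,0.97,-0.86]],[[-0.2,0.1,-6.2],[-6.75,1.18,-1.05]],[[-0.2,0.1,-7.3],[-7.95,1.4,-1.23]],[[-0.25,0.15,-8.4],[-9.1,1.6,-1.41]],[[-0.3,0.15,-9.5],[-10.3,1.8,-1.6]],[[-0.3,0.2,-10.4],[-11.3,1.98,-1.75]]])

```text
clock: 5.27
tool_pos: [513.2, 161.1, 267.8]
tool_rot: [[0.152, 0.735, 0.661], [0.036, 0.664, -0.747], [-0.988, 0.137, 0.075]]
force: [0.9, -0.6, -1.6]
finger_gap: 0.11
```

Run:
```python
from m import *
B=np.array([565,338,76.]); lx,lz=lidframe(81.6,0)
delta(B+[0,0,200],toolR(lx,lz))
```

```text
clock 5.2667 shift [0.24, 6.26, -3.89] turn [-7.95, 1.37, -1.21] dist 184.45914268181528 ang 40.77642218376363 q [ 16.5   9.3  97.1  -0.6  64.6 -25.1] gap 0.11 F [ 0.9 -0.6 -1.6]
```

>>> apply_moves(motion=[[[0,0.8,-0.5],[-1.1,0.19,-0.17]],[[0.05,1.7,-1.1],[-2.2,0.38,-0.34]],[[0.1,2.7,-1.7],[-3.4,0.58,-0.52]],[[0.15,3.6,-2.3],[-4.6,0.79,-0.7]],[[0.2,4.5,-2.8],[-5.8,1.0,-0.88]],[[0.2,5.4,-3.4],[-6.9,1.2,-1.05]],[[0.25,6.1,-3.8],[-7.7,1.33,-1.18]],[[0.25,6.25,-3.9],[-7.95,1.37,-1.21]],[[0.25,6.25,-3.9],[-7.95,1.37,-1.21]],[[0.25,6.25,-3.9],[-7.95,1.37,-1.21]]])

```text
clock: 6.1
tool_pos: [564.3, 337.3, 274.0]
tool_rot: [[-0.002, 0.147, 0.989], [-0.002, 0.989, -0.147], [-1.0, -0.002, -0.002]]
force: [-0.8, 0.0, -1.9]
finger_gap: 0.105
```

Run:
```python
from m import *
B=np.array([565,338,76.]); lx,lz=lidframe(81.6,0)
delta(B+[0,0,200],toolR(lx,lz))
print(telemetry.get_state()['tool_pos'],telemetry.get_state()['tool_rot'])
for n in('wrist','top','scene'): cam(n,n+'5')
```

```text
clock 6.1 shift [-0.08, 0.03, 0.02] turn [-0.01, -0.02, 0.03] dist 2.1949201070540023 ang 0.18571132730921894 q [ 29.9  24.9  73.3  -0.   81.9 -51.7] gap 0.105 F [-0.8  0.  -1.9]
[564.29495394 337.3338317  274.03103984] [[-0.00245732  0.14684033  0.98915716]
 [-0.00196899  0.98915752 -0.14684527]
 [-0.99999504 -0.00230849 -0.00214155]]
```

View pics/wrist5.png

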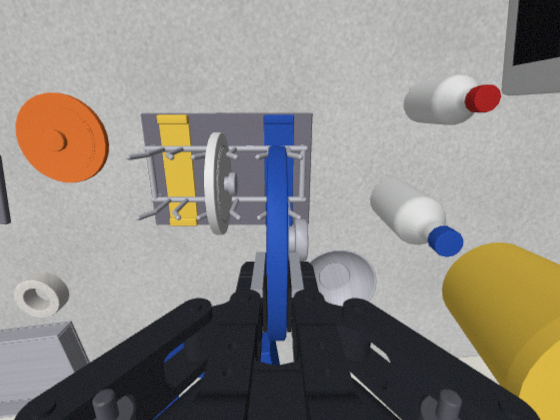

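View pics/scene5.png

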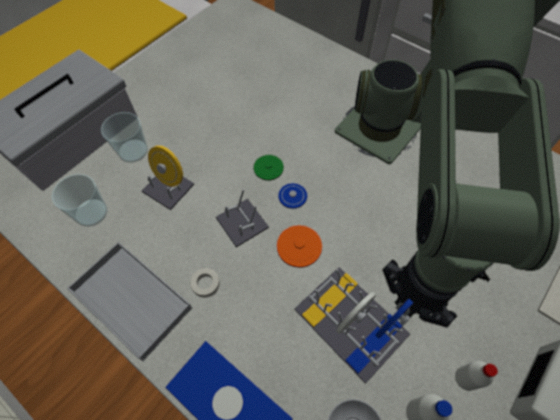

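View pics/top5.png

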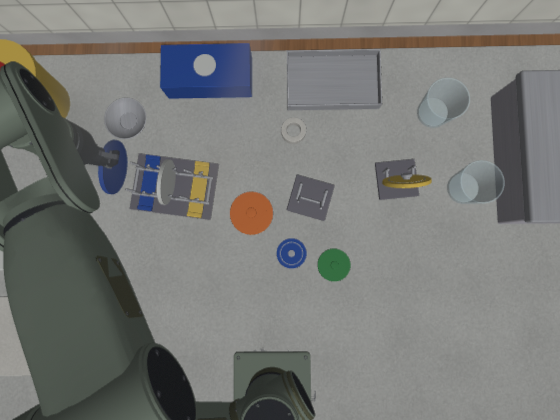

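Run:
```python
from m import *
w=load('wrist5');f=w['frame']
for nm,fn in(('b',bluemask),('y',ylmask)):
    for s,ce,k in comps(fn(f),60):
        if s[0]<330 and s[1]<235: print(nm,s,ce.round(1))
a=cv2.imread('pics/wrist5.png')[100:240,125:325]
cv2.imwrite('pics/w5.png',cv2.resize(a,None,fx=4,fy=4,interpolation=2))
o,d=ray(w,(280,210));print(o,d)
```

```text
b [ 260  115   34  251 5698] [276.7 229.6]
y [157 115  34  31 933] [174.  129.8]
y [ 163  152   33   44 1175] [179.4 174.5]
y [169 202  29  24 508] [184.  214.6]
[483.44629743 349.06902842 416.39219692] [ 0.32106427 -0.0390348  -0.94625262]
```

View pics/w5.png

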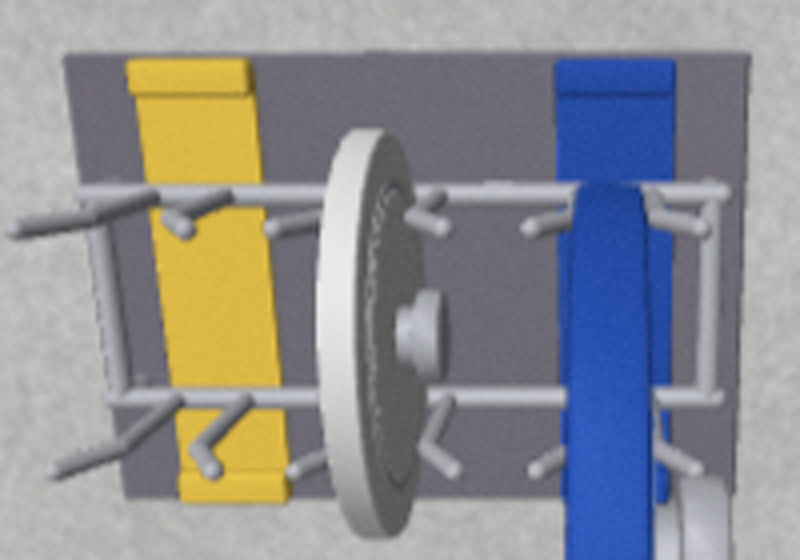

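Run:
```python
from m import *
w=load('wrist5')
g=lambda x,y:(x/4+125-.4,y/4+100-.4)
T=[onz(w,g(*p),98) for p in ((532,229),(705,227),(537,468),(697,467))]
for t in T: print(t.round(1))
T=np.array(T);m1=T[:2].mean(0);m2=T[2:].mean(0)
print('mid',m1,m2,'centre',(m1+m2)/2,'dist',np.linalg.norm(m1-m2),'tipgap',np.linalg.norm(T[0]-T[1]),np.linalg.norm(T[2]-T[3]))
d=m1-m2;print('bay y azimuth',np.degrees(np.arctan2(d[1],d[0])))
# white bay tips for direction
W=[onz(w,g(*p),98) for p in ((270,230),(446,228),(296,468),(456,470))]
W=np.array(W);print('white',W.mean(0)); e=T.mean(0)-W.mean(0);print(e,np.linalg.norm(e),np.degrees(np.arctan2(e[1],e[0])))
# yellow strip & plate corners at z
for z in (2,6,10):
    Q=np.array([onz(w,g(*p),z) for p in ((67,55),(749,53),(732,500),(126,500))])
    print(z,Q.mean(0),np.linalg.norm(Q[0]-Q[1]),np.linalg.norm(Q[2]-Q[3]),np.linalg.norm(Q[1]-Q[2]),[np.degrees(np.arctan2(*(a-b)[[1,0]])) for a,b in((Q[1],Q[0]),(Q[2],Q[3]))])
# held lid: tool frame; predicted edges of held lid in image; lid centre tcp -30z
s=telemetry.get_state();p=np.array(s['tool_pos']);R=np.array(s['tool_rot'])
for off in(29,30,31):
  c=p+R@[off,0,0]
  th=np.linspace(0,2*np.pi,72)
  q=proj(w,[c+R@[60*np.cos(t),o,60*np.sin(t)] for t in th for o in(-5,5)]);print(off,q.min(0),q.max(0))
```

```text
[528.1 320.7  98. ]
[534.3 366.8  98. ]
[595.9 310.7  98. ]
[602.3 356.3  98. ]
mid [531.17676505 343.75788423  98.        ] [599.08127073 333.4941766   98.        ] centre [565.12901789 338.62603042  98.        ] dist 68.67580057666586 tipgap 46.59834899174022 46.05135322968603
bay y azimuth 171.40485321657155
white [555.35254332 269.48235335  98.        ]
[ 9.77647457e+00  6.91436771e+01 -1.42108547e-14] 69.83142224378571 81.95209122549831
2 [557.1908499  268.51715723   2.        ] 228.7056491021473 229.38356118795798 160.79358083856619 [np.float64(81.76889657168664), np.float64(81.67811138427616)]
6 [556.47901649 269.29469958   6.        ] 226.49802404740774 227.16939245705032 159.24149002185905 [np.float64(81.76889657168667), np.float64(81.67811138427615)]
10 [555.76718309 270.07224194  10.        ] 224.29039899266826 224.95522372614266 157.68939920515183 [np.float64(81.76889657168665), np.float64(81.67811138427614)]
29 [264.89546373 149.17642834] [288.13004075 350.59777666]
30 [264.98930919 148.96502265] [288.051481   349.20334825]
31 [265.0816547  148.75586121] [287.9740778  347.82496085]
```

Wrist view: the blue-bay tine tips are about (258,157), (301,157), (259,217) and (299,217). They give bay centre (565.1, 338.6), pair distance 68.7 (expected 70), bay pitch 69.8 (expected 70) and azimuth 81.7–82°. I apply a small correction and go partway down.

>>> apply_moves(motion=[[[0.3,0.05,0.07],[0,0,0]],[[0.9,0.05,0.07],[0,0,0]],[[1.6,0.05,0.07],[0,0,0]],[[2.3,0.05,0.07],[0,0,0]],[[2.8,0.05,0.07],[0,0,0]],[[2.95,0.05,0.07],[0,0,0]],[[2.95,0.05,0.07],[0,0,0]],[[2.95,0.05,0.07],[0,0,0]]])

```text
clock: 6.92
tool_pos: [566.5, 337.3, 202.6]
tool_rot: [[0.001, 0.148, 0.989], [-0.0, 0.989, -0.148], [-1.0, 0.0, 0.001]]
force: [0.2, -0.8, -1.2]
finger_gap: 0.104
```

Run:
```python
from m import *
B=np.array([566.4,338.5,76.]); lx,lz=lidframe(81.7,0)
delta(B+[0,0,30],toolR(lx,lz))
print(telemetry.get_state()['tool_pos'])
for n in('wrist','top','scene'): cam(n,n+'6')
a=cv2.imread('pics/wrist6.png')[60:360,170:400]
b=cv2.imread('pics/scene6.png')[240:390,290:430]
cv2.imwrite('pics/w6.png',np.hstack([cv2.resize(a,(440,570)),cv2.resize(b,(360,386)) if 0 else cv2.copyMakeBorder(cv2.resize(b,(360,386)),0,184,0,0,0)]))
```

```text
clock 6.9167 shift [3.86, 0.05, -0.01] turn [-0.04, 0.01, -0.0] dist 96.63153580179828 ang 0.21981043245683327 q [ 29.8  26.9  80.2  -0.   72.8 -51.7] gap 0.104 F [ 0.2 -0.8 -1.2]
[566.47329954 337.34273855 202.62457806]
```

View pics/w6.png

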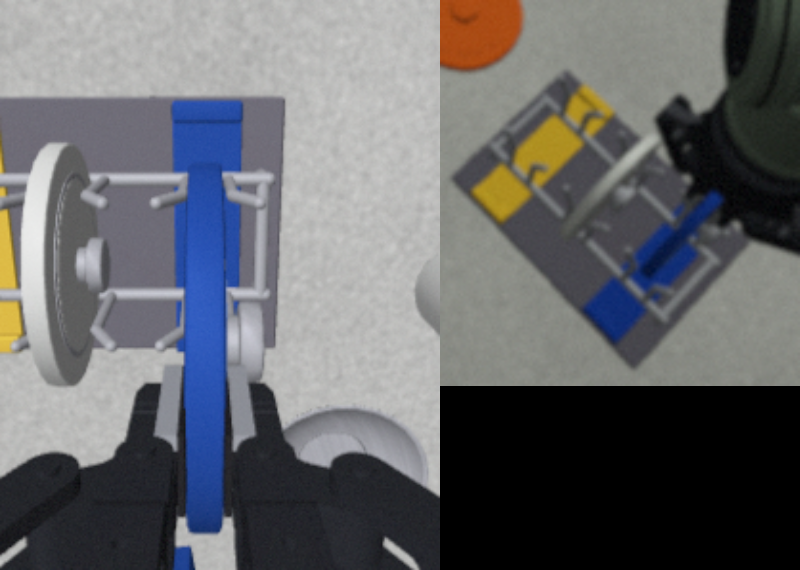

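The lid is centred to about 1 mm between the tines (tip mid at crop x 208, lid mid at 205). I shift +1.2 mm in tool y and descend further.

>>> apply_moves(motion=[[[0.2,0.05,0],[0,0,0]],[[0.7,0.05,0],[0,0,0]],[[1.3,0.05,0],[0,0,0]],[[1.9,0.05,0],[0,0,0]],[[2.4,0.05,0],[0,0,0]],[[2.8,0.05,0],[0,0,0]],[[3.0,0.05,0],[0,0,0]],[[3.1,0.05,0],[0,0,0]],[[3.1,0.05,0],[0,0,0]]])

```text
clock: 7.82
tool_pos: [567.1, 339.2, 125.7]
tool_rot: [[0.002, 0.148, 0.989], [0.001, 0.989, -0.148], [-1.0, 0.001, 0.002]]
force: [-0.6, 0.2, -1.5]
finger_gap: 0.105
```

Run:
```python
from m import *
B=np.array([566.4,338.5,76.]); lx,lz=lidframe(81.7,0)
delta(B+[0,0,30],toolR(lx,lz))
print(telemetry.get_state()['tool_pos'])
for n in('wrist','scene'): cam(n,n+'7')
a=cv2.imread('pics/wrist7.png')[60:360,170:400]
b=cv2.imread('pics/scene7.png')[240:390,290:430]
cv2.imwrite('pics/w7.png',np.hstack([cv2.resize(a,(440,570)),cv2.copyMakeBorder(cv2.resize(b,(360,386)),0,184,0,0,0)]))
```

```text
clock 7.8167 shift [0.79, -0.03, -0.03] turn [-0.04, 0.02, -0.01] dist 19.685316383448555 ang 0.22111502881961353 q [ 29.9  30.2  86.2  -0.   63.5 -51.6] gap 0.105 F [-0.6  0.2 -1.5]
[567.11046969 339.16308201 125.66131319]
```

View pics/w7.png

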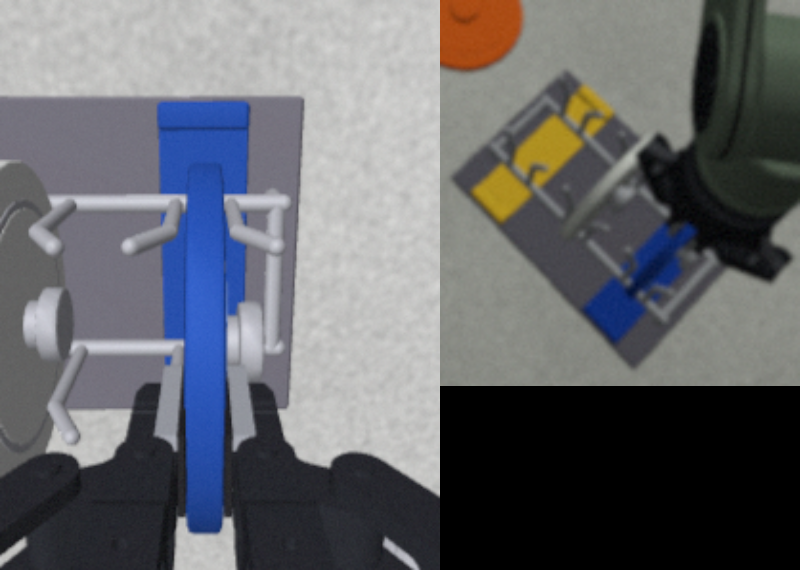

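The lid is centred between the tines (inner edges about 180 and 232 in the crop, lid 189–222) with no contact force. I lower it gently.

>>> apply_moves(motion=[[[0.1,0,0],[0,0,0]],[[0.25,0,0],[0,0,0]],[[0.4,0,0],[0,0,0]],[[0.5,0,0],[0,0,0]],[[0.55,0,0],[0,0,0]],[[0.55,0,0],[0,0,0]]])

```text
clock: 8.42
tool_pos: [567.3, 339.2, 112.3]
tool_rot: [[0.002, 0.148, 0.989], [0.001, 0.989, -0.148], [-1.0, 0.001, 0.002]]
force: [0.6, -0.7, -1.5]
finger_gap: 0.099
```

>>> apply_moves(motion=[[[0.04,0,0],[0,0,0]],[[0.08,0,0],[0,0,0]],[[0.1,0,0],[0,0,0]]])

```text
clock: 8.67
tool_pos: [567.3, 339.2, 109.6]
tool_rot: [[0.002, 0.148, 0.989], [0.001, 0.989, -0.148], [-1.0, 0.001, 0.002]]
force: [0.5, 0.3, -0.7]
finger_gap: 0.109
```

>>> apply_moves(motion=[[[0.03,0,0],[0,0,0]],[[0.06,0,0],[0,0,0]],[[0.06,0,0],[0,0,0]]])

```text
clock: 8.92
tool_pos: [567.6, 339.3, 108.4]
tool_rot: [[0.003, 0.148, 0.989], [0.001, 0.989, -0.148], [-1.0, 0.002, 0.003]]
force: [-1.0, -0.5, -2.0]
finger_gap: 0.104
```

>>> apply_moves(motion=[[[0.03,0,0],[0,0,0]],[[0.05,0,0],[0,0,0]],[[0.05,0,0],[0,0,0]]])

```text
clock: 9.17
tool_pos: [568.1, 339.4, 107.8]
tool_rot: [[0.004, 0.148, 0.989], [0.002, 0.989, -0.148], [-1.0, 0.003, 0.004]]
force: [0.1, -1.1, 3.6]
finger_gap: 0.104
```

>>> apply_moves(motion=[[[0.02,0,0],[0,0,0]],[[0.04,0,0],[0,0,0]],[[0.04,0,0],[0,0,0]]])

```text
clock: 9.42
tool_pos: [568.2, 339.5, 107.8]
tool_rot: [[0.005, 0.148, 0.989], [0.002, 0.989, -0.148], [-1.0, 0.003, 0.005]]
force: [-1.4, -0.8, 7.4]
finger_gap: 0.105
```

Run:
```python
from m import *
B=np.array([566.4,338.5,76.]); lx,lz=lidframe(81.7,0)
delta(B+[0,0,30],toolR(lx,lz))
print(telemetry.get_state()['tool_pos'])
cam('wrist','wrist8')
a=cv2.imread('pics/wrist8.png')[60:360,170:400]
cv2.imwrite('pics/w8.png',cv2.resize(a,(440,570)))
```

```text
clock 9.4167 shift [0.07, -0.05, -0.07] turn [-0.04, 0.05, -0.03] dist 2.7152413304671206 ang 0.37281423757151355 q [ 29.9  31.1  87.4  -0.   61.2 -51.6] gap 0.105 F [-1.4 -0.8  7.4]
[568.2090549  339.49359617 107.7642626 ]
```

View pics/w8.png

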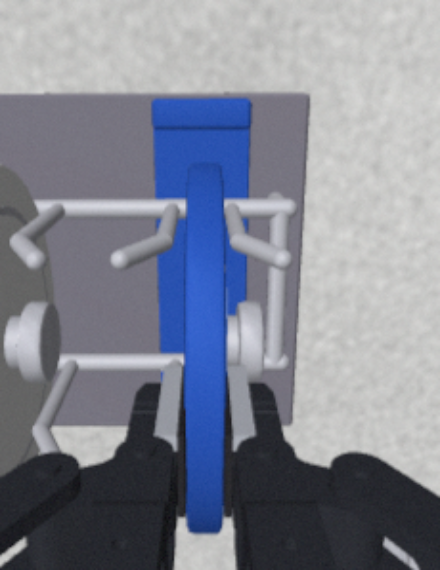

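Contact is at TCP z=107.8 with Fz≈7 N. The expected seat is about 106–107, so the lid is on the rails, and still centred between the tines. I release with a partial opening to keep clear of the white lid.

>>> apply_moves(motion=[[[0,0,0],[0,0,0]],[[0,0,0],[0,0,0]],[[0,0,0],[0,0,0]],[[0,0,0],[0,0,0]],[[0,0,0],[0,0,0]],[[0,0,0],[0,0,0]]], gripper=0.4)

```text
clock: 9.97
tool_pos: [568.1, 339.5, 107.5]
tool_rot: [[0.005, 0.148, 0.989], [0.002, 0.989, -0.148], [-1.0, 0.003, 0.004]]
force: [0.2, -0.5, 0.5]
finger_gap: 0.395
```

Run:
```python
from m import *
B=np.array([566.4,338.5,76.]); lx,lz=lidframe(81.7,0)
delta(B+[0,0,30],toolR(lx,lz))
cam('wrist','wrist9')
a=cv2.imread('pics/wrist9.png')[60:360,170:400]
cv2.imwrite('pics/w9.png',cv2.resize(a,(440,570)))
```

```text
clock 9.9667 shift [0.06, -0.05, -0.06] turn [-0.04, 0.05, -0.03] dist 2.4856954212654383 ang 0.35301331715531503 q [ 29.9  31.1  87.4  -0.   61.2 -51.6] gap 0.395 F [ 0.2 -0.5  0.5]
```

View pics/w9.png

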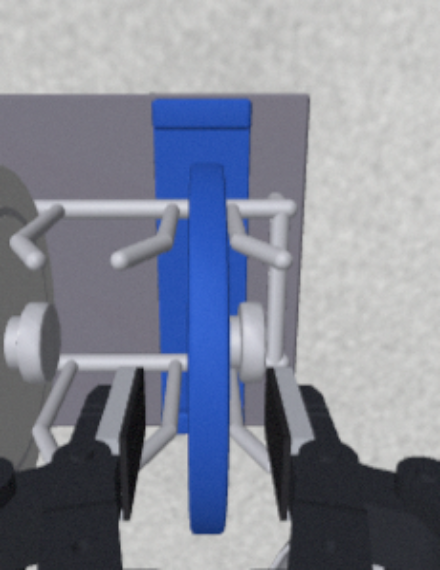

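The lid stands by itself against the knob-side tines and both pads are clear. I retreat straight up.

>>> apply_moves(motion=[[[-0.3,0,0],[0,0,0]],[[-0.9,0,0],[0,0,0]],[[-1.6,0,0],[0,0,0]],[[-2.5,0,0],[0,0,0]],[[-3.5,0,0],[0,0,0]],[[-4.5,0,0],[0,0,0]],[[-5.3,0,0],[0,0,0]],[[-5.8,0,0],[0,0,0]],[[-6.0,0,0],[0,0,0]],[[-6.0,0,0],[0,0,0]]])

```text
clock: 10.85
tool_pos: [567.9, 339.5, 259.4]
tool_rot: [[0.008, 0.148, 0.989], [0.004, 0.989, -0.148], [-1.0, 0.005, 0.007]]
force: [0.2, 0.3, -0.9]
finger_gap: 0.399
```

>>> apply_moves(motion=[[[0,0,-1],[0,0,0]],[[0,0,-2],[0,0,0]],[[0,0,-3],[0,0,0]],[[0,0,-4],[0,0,0]],[[0,0,-4.5],[0,0,0]],[[0,0,-5],[0,0,0]],[[0,0,-5],[0,0,0]],[[0,0,-5],[0,0,0]]])

```text
clock: 11.52
tool_pos: [444.6, 358.0, 258.4]
tool_rot: [[0.008, 0.147, 0.989], [0.004, 0.989, -0.147], [-1.0, 0.005, 0.008]]
force: [-0.5, -0.3, 0.3]
finger_gap: 0.396
```

Run:
```python
from m import *
for n in('wrist','top','scene'): cam(n,n+'10')
a=cv2.imread('pics/wrist10.png');b=cv2.imread('pics/scene10.png');t=cv2.imread('pics/top10.png')
cv2.imwrite('pics/w10.png',np.vstack([np.hstack([cv2.resize(a,(400,300)),cv2.resize(b,(400,300))]),np.hstack([cv2.resize(t,(400,300)),cv2.resize(b[250:385,290:430],(400,300),interpolation=2)])]))
s,tt=load('scene10'),load('top10')
th=np.linspace(0,2*np.pi,72)
lx,lz=lidframe(81.7,0);ly=np.cross(lz,lx);c=np.array([565.1,338.6,76])+3*lx
for n,im in(('scene10',s),('top10',tt),('wrist10',load('wrist10'))):
    q=proj(im,[c+o*lx+60*(np.cos(x)*lz+np.sin(x)*ly) for x in th for o in(-5,5)]);print(n,'pred',q.min(0),q.max(0))
    for st,ce,k in comps(bluemask(im['frame']),60): print(st,ce.round(1))
```

```text
scene10 pred [360.40602331 314.62126047] [401.90350172 358.6705808 ]
[279 184  28  24 492] [292.4 195.6]
[346 315  56  58 898] [371.6 344.1]
[ 166  342  126   78 4293] [219.2 387.9]
[436 401  16  16 201] [443.4 408.2]
top10 pred [127.6135144  154.95215749] [149.68182676 200.99015478]
[ 160   44   77   54 3219] [194.6  70. ]
[ 129  155   31   56 1162] [143.1 180.5]
[277 239  29  29 514] [291. 253.]
wrist10 pred [273.4088019  230.16890936] [282.85157256 328.78223919]
[ 261  204   29  125 2063] [275.1 252.8]
[134 387  54  33 801] [160.3 402.8]
```

View pics/w10.png

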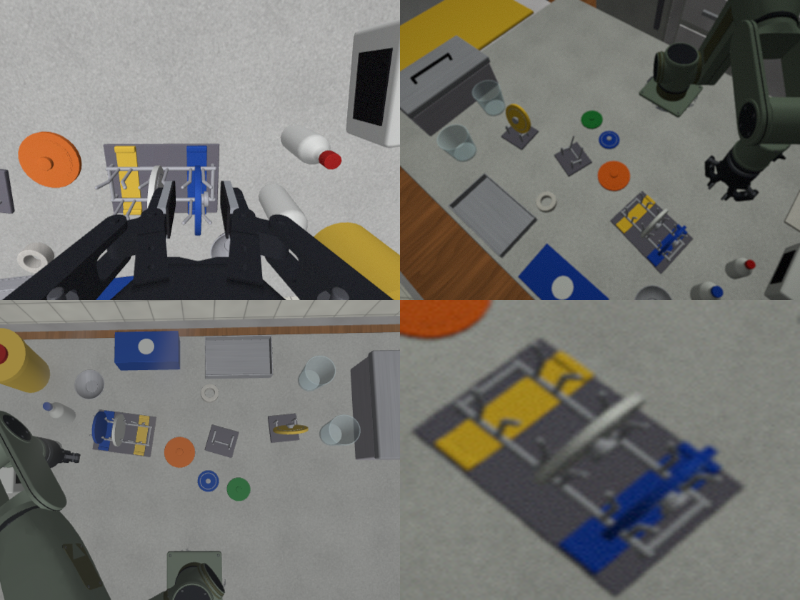

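The outcome checks out. The blue lid outline matches a lid seated at 76 mm in all three views: scene top corner (402,315) against predicted (401.9,314.6), and wrist bottom row 329 against 328.8. White and yellow lids are in place and the gripper is clear.

Run:
```python
from m import *
print(env.sign_off())
```

```text
the job is handed in; nothing more can be done
None
```

The blue lid is standing upright in the blue-strip bay of the drying rack, resting on the rails, and I handed the job in at about 11.7 s of the 32 s allowed.

I pinched the leaning blue lid by its top rim, lifted it straight out of its stand and turned it upright. I then lowered it between the tines until the rails took it at about 7 N, let go, and moved the gripper clear.

- **Seating:** The blue lid's outline matches a lid seated at 76 mm to within about 1.5 px in all three camera views. It rests against the tines on its knob side, which is within the 18 mm gap's play.
- **Other lids:** The white and yellow lids looked unmoved in the last pictures. I judged this by eye and did not measure it.
- **Disagreements:** The flared tine tips measured about 46 mm apart instead of 40, probably because I measured to the outer edges of the wires. The first lid height from two cameras came out at 83.8 mm against the stated 86. I used the stated heights.
- **Drift while lowering:** The tool drifted about 1–2 mm in x (along the bay) as the lid was lowered, ending 1.8 mm off target. The rails centre the lid in that direction.

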